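Make up two staining kits from the bench stock

ROBOT

A 6-joint arm with a two-finger parallel gripper is mounted at the origin on the work surface. World frame = base frame: x ahead of the robot, y to its left, z up, the work surface at z = 0. Lengths are in m, angles in rad, forces in N, time in s.
With the tool pointing down it reaches from about 0.35 to 0.85 m from the base axis. Payload 8.1 kg.
Tool frame: the origin (TCP) lies midway between the tips of the shut fingers; the grasp point (between the pads) lies 19 mm behind it; z points along the fingers, y is the line along which they close (so a half turn about z gives the same grasp; the last joint's range is limited). The gripper opens to 85 mm and grips with 20 to 120 N. Pads are 22 mm wide; open, the fingers measure 114 mm over their backs; the gripper's body (76 mm by 85 mm) begins 54 mm behind the grasp point. The pads swing forward as they close: fully open they stand 13 mm farther back than shut.
Start: joints at [-1.397, 0.13, 1.488, -0, 1.523, -0.085], TCP at [0.154, -0.58, 0.231] pointing down, gripper open.
Joint ranges: [-2.96, 2.96], [-0.89, 2.26], [0.02, 2.5], [-1.34, 4.48], [0, 2.73], [-2.66, 2.66]. Speed limits (rad/s): [2.39, 2.39, 2.79, 3.14, 3.14, 3.14].

INTERFACE

Orientations are given as [roll, pitch, yaw] about the fixed x, y, z axes, in that order (R = Rz(yaw) Ry(pitch) Rx(roll)).
In Python, from station import robot, eyes gives the robot as it stands.
- The arm moves only by the tool send_rows, never from a script. Its argument "targets" is a list that holds one entry, the list of rows, each a list of 7 numbers: the closure, from 0 (fully open) to 1 (shut), then the shift along the tool's x, y, z in m, then the turn, a rotation vector about the tool's x, y, z in rad. In form: [[[gripper, x, y, z, rx, ry, rz], ...]]. A call has 1 to 8 rows; each row is the pose to reach, as a shift and turn from the pose commanded when the call began, along the tool's axes at that moment; what a row does not reach only later rows make up. A row lasts 1/10 s, in which the tool goes at most 50 mm and 8.59 degrees, less where a joint would pass 70% of its speed; a pose out of reach is approached as far as the arm can. A call with a gripper value outside its range is refused whole. The fingers move at their own pace and stop on an object; the grip force is fixed at half the most. Time passes only in rows, so rows that repeat a pose let the fingers close. It gives the time, the measured TCP pose, the force, the opening and the grip force at its end, in the units of the state.
- robot.get_state(): the state, without advancing time (a new reading comes with each control period).
- eyes.read_camera(name): name is "scene" or "top"; returns the picture (480x640x3 uint8, red, green, blue); there is no depth.
- eyes.calibration(name): a dict with "fx", "fy", "cx", "cy" (pixels), "world_from_camera" (4x4, takes a point from camera to world coordinates). Camera axes: x right, y up, looking along -z (the intrinsics and any distortion apply to the point x, -y, -z); pixel columns grow to the right and rows downward; lengths in m; the calibration is good to about 2 mm. A picture is of the moment at which its call begins. calibration takes no time and is no camera call.
- robot.job_done(): hands the job in; it is judged then, once.
The state is a dict: "time_s": time; "q": joint angles; "qvel": joint speeds; "joint_torque": joint torques, N m; "position": TCP position; "ee_rot": TCP orientation; "ft_force": force on the tool from outside, world axes, zero at the start; "moment": the same for the moment, N m; "gripper_width": opening from 0.0 (shut) to 1.0 (fully open); "finger_force": force on a finger pad.
Only numpy, scipy, OpenCV 4.12 (cv2) and the standard library are available. Lean on these libraries where they do the work, as an engineer would, in place of code of your own. Each camera call takes 0.05 s, during which the arm holds its last target. There are 200 camera calls.

TASK

Make up two staining kits from the stock, standing each thing upright on the floor of its own bay: the white carrier gets the teal pack of slides in its long bay, the green-capped bottle in the middle bay and the red-capped bottle in the end bay; the yellow carrier, which already has its orange-capped bottle in the end bay, gets the magenta pack of slides in its long bay and the blue-capped bottle in the middle bay. Set things down without dropping them, and leave the orange-capped bottle in its bay and the black-capped bottle standing where it is in the stock.

Things in the scene. Friction and masses are not known exactly. Their poses are not given: they have to be found in the camera images.
- white_carrier: White kit carrier, empty at the start, fixed. Trough 58 (its x) x 218 mm (its y) plus end lugs; walls 4 mm thick, 16 mm high; floor 4 mm thick. Three bays in a row along its y, 50 mm wide, centred at x = 0: long bay (98 mm, centre y = +56 mm), middle bay (52 mm, y = -23 mm), end bay (52 mm, y = -79 mm). Origin: centre of its underside. A pack stands with its 80 mm side along the carrier's y.
- yellow_carrier: Yellow kit carrier, with the orange-capped bottle already in its end bay, fixed. Trough 58 (its x) x 218 mm (its y) plus end lugs; walls 4 mm thick, 16 mm high; floor 4 mm thick. Three bays in a row along its y, 50 mm wide, centred at x = 0: long bay (98 mm, centre y = +56 mm), middle bay (52 mm, y = -23 mm), end bay (52 mm, y = -79 mm). Origin: centre of its underside. A pack stands with its 80 mm side along the carrier's y.
- teal_slides: Teal (blue-green) card pack of microscope slides with a white label on top, standing on the 2 mm thick stock liner. 30 mm (its x) by 80 mm (its y), 55 mm tall, rigid, about 220 g. Origin: centre of its underside, z up. Both ways round are equal.
- magenta_slides: Magenta card pack of microscope slides with a white label on top, standing on the 2 mm thick stock liner. 30 mm (its x) by 80 mm (its y), 55 mm tall, rigid, about 220 g. Origin: centre of its underside, z up. Both ways round are equal.
- green_bottle: Milky white 30 ml dropper bottle with green spout cap and label band, in the stock on the 2 mm thick grey-green liner. Straight 34 mm round body up to 50 mm, then shoulder and 23 mm cap; 76 mm tall, about 45 g. Origin: centre of its underside, z up; turned any way.
- red_bottle: Milky white 30 ml dropper bottle with red spout cap and label band, in the stock on the 2 mm thick liner. Straight 34 mm round body up to 50 mm, then shoulder and 23 mm cap; 76 mm tall, about 45 g. Origin: centre of its underside, z up; turned any way.
- blue_bottle: Milky white 30 ml dropper bottle with blue spout cap and label band, in the stock on the 2 mm thick liner. Straight 34 mm round body up to 50 mm, then shoulder and 23 mm cap; 76 mm tall, about 45 g. Origin: centre of its underside, z up; turned any way.
- orange_bottle: Milky white 30 ml dropper bottle with orange spout cap and label band, already in the end bay of the yellow carrier; it stays there. Straight 34 mm round body up to 50 mm, then shoulder and 23 mm cap; 76 mm tall, about 45 g. Origin: centre of its underside, z up; turned any way.
- black_bottle: Milky white 30 ml dropper bottle with black spout cap and label band, in the stock on the liner; not wanted. Straight 34 mm round body up to 50 mm, then shoulder and 23 mm cap; 76 mm tall, about 45 g. Origin: centre of its underside, z up; turned any way. Other stock stands about: two stacked clear Petri dishes (60 mm across, 30 mm tall), a white pot (45 mm, 56 mm tall).

How it is judged:
At the end, for the whole second after the job is handed in: Both kits complete, each thing in its named bay: within 12 mm of the bay's centre along the carrier's x and y, underside less than 4 mm above the bay floor, upright within 0.12 rad, at rest and let go; the black bottle upright within 20 mm of its start (x of teal_slides in the frame of white_carrier between -0.012 and 0.012 m and y of teal_slides in the frame of white_carrier between 0.044 and 0.068 m and z of each of teal_slides, green_bottle, red_bottle in the frame of white_carrier below 0.008 m and angle between each of teal_slides, green_bottle, red_bottle, magenta_slides, blue_bottle, orange_bottle, black_bottle's own z axis and vertical below 0.12 rad and linear speed of each of teal_slides, green_bottle, red_bottle, magenta_slides, blue_bottle, orange_bottle below 0.02 m/s and contact force between each of teal_slides, green_bottle, red_bottle, magenta_slides, blue_bottle, orange_bottle and the fingers below 0.1 N and x of green_bottle in the frame of white_carrier between -0.012 and 0.012 m and y of green_bottle in the frame of white_carrier between -0.035 and -0.011 m and x of red_bottle in the frame of white_carrier between -0.012 and 0.012 m and y of red_bottle in the frame of white_carrier between -0.091 and -0.067 m and x of magenta_slides in the frame of yellow_carrier between -0.012 and 0.012 m and y of magenta_slides in the frame of yellow_carrier between 0.044 and 0.068 m and z of each of magenta_slides, blue_bottle, orange_bottle in the frame of yellow_carrier below 0.008 m and x of blue_bottle in the frame of yellow_carrier between -0.012 and 0.012 m and y of blue_bottle in the frame of yellow_carrier between -0.035 and -0.011 m and x of orange_bottle in the frame of yellow_carrier between -0.012 and 0.012 m and y of orange_bottle in the frame of yellow_carrier between -0.091 and -0.067 m and distance of black_bottle from where it was at the start of the episode below 0.02 m); the robot touches nothing.
It fails at once if the black-capped bottle is pushed away or knocked over (distance of black_bottle from where it was at the start of the episode above 0.02 m or angle between black_bottle's own z axis and vertical above 0.3 rad).
It fails at once if the orange-capped bottle is lifted out or knocked over (z of orange_bottle in the frame of yellow_carrier above 0.014 m or angle between orange_bottle's own z axis and vertical above 0.3 rad).
It fails at once if a thing is dropped or flung: moving freely faster than 0.7 m/s (a fall of about 25 mm) ((contact force between teal_slides and the fingers below 0.05 N and linear speed of teal_slides above 0.7 m/s) or (contact force between green_bottle and the fingers below 0.05 N and linear speed of green_bottle above 0.7 m/s) or (contact force between red_bottle and the fingers below 0.05 N and linear speed of red_bottle above 0.7 m/s) or (contact force between magenta_slides and the fingers below 0.05 N and linear speed of magenta_slides above 0.7 m/s) or (contact force between blue_bottle and the fingers below 0.05 N and linear speed of blue_bottle above 0.7 m/s)).
It also fails if it takes over 120 s, if anything falls off the work surface, if the arm or the gripper's body presses on something with over 40 N, if the wrist force passes 120 N, or if a joint passes its speed limit or range.

## Working session

There is one attempt and no reset: what is moved stays moved. The work goes in short steps, Python scripts to look and compute and a tool call to move; the robot and the scene stay as the last step left them, time stands still between calls to the robot, and variables do not carry over. Pictures are saved under pics/ and viewed, at most 14 in all, crops included, and the job is handed in when it is done.

Besides the shell and the picture viewer there is one more tool, called in YAML: its name, and indented under it one key for each argument. send_rows: Moves the arm, as the interface text tells. Its arguments: {"type":"object","properties":{"targets":{"type":"array"}},"required":["targets"]}

```bash
ls; mkdir -p pics; python3 - <<'E'
from station import robot, eyes
import cv2, numpy as np
for n in ("top","scene"):
    im=eyes.read_camera(n); cv2.imwrite(f"pics/{n}0.png",im[:,:,::-1])
    c=eyes.calibration(n); print(n,c)
print(robot.get_state())
E
```

```text
pics
top {'fx': 496.8864475414449, 'fy': 496.8864475414449, 'cx': 318.37941103807384, 'cy': 239.98807960847708, 'world_from_camera': array([[ 0.02036219,  0.99814295, -0.05741116,  0.49929172],
       [-0.99978841,  0.02049615,  0.00174547,  0.04147065],
       [ 0.00291894,  0.05736347,  0.99834909,  0.97394812],
       [ 0.        ,  0.        ,  0.        ,  1.        ]])}
scene {'fx': 610.529889638692, 'fy': 610.529889638692, 'cx': 313.60134453697174, 'cy': 237.58264287968962, 'world_from_camera': array([[-0.61631491, -0.5975264 ,  0.51295042,  1.17996044],
       [ 0.78730901, -0.45318722,  0.41805006,  0.52634942],
       [-0.01733337,  0.66150098,  0.74974396,  0.95182519],
       [ 0.        ,  0.        ,  0.        ,  1.        ]])}
{'time_s': 0.1, 'q': array([-1.39738879e+00,  1.31072135e-01,  1.48915470e+00,  2.15935202e-05,
        1.52302610e+00, -8.54056432e-02]), 'qvel': array([ 0.00039153, -0.00052551, -0.00268139,  0.00097674, -0.00022211,
       -0.00103673]), 'joint_torque': array([ 9.85862862e-04, -5.70952427e+01, -5.01940799e+01, -1.29947944e-04,
        8.08407407e-03,  8.25536802e-06]), 'position': array([ 0.15350048, -0.57952143,  0.23036602]), 'ee_rot': array([-3.13994026e+00, -1.63113779e-04,  2.58811993e-01]), 'ft_force': array([-0.44580222,  0.72794503,  0.19232311]), 'moment': array([-0.01877105,  0.01333793, -0.04141568]), 'finger_force': 0.0, 'gripper_width': 0.9993511187307275}
```

View pics/top0.png

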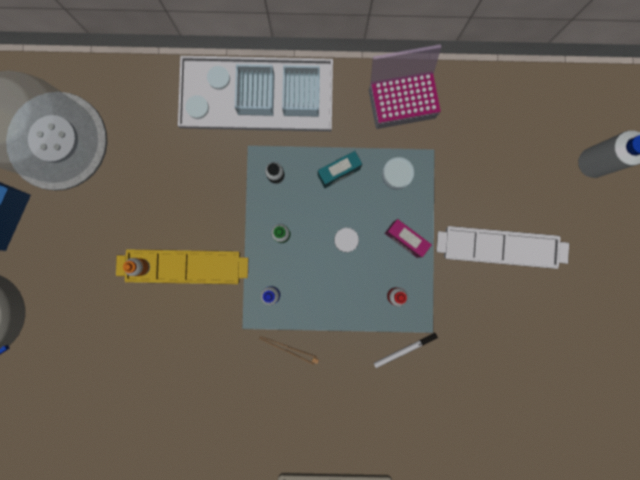

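View pics/scene0.png

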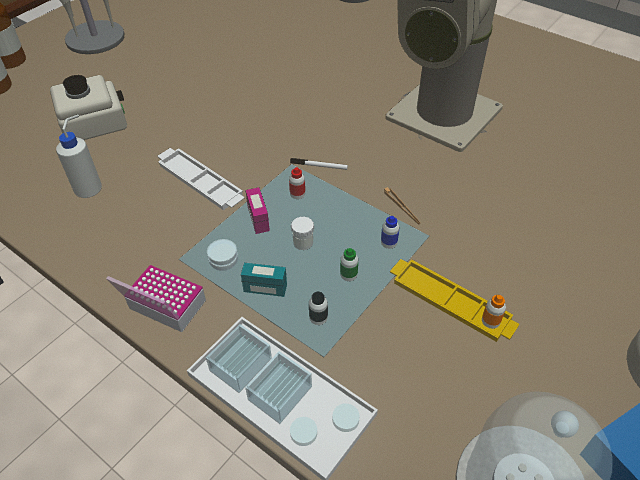

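The top view shows the stock mat in the middle. Caps sit at about black (274,170), green (280,233), blue (269,296) and red (399,297). The teal pack is at (340,168) and the magenta pack at (409,238). The white carrier is on the right with its long bay outward, and the yellow carrier is on the left with its orange bottle at the far left. Both carriers have +y pointing toward world −y.

```bash
cat > h.py <<'E'
import cv2, numpy as np
from station import robot, eyes
def ray(n,u,v):
    c=eyes.calibration(n); T=c["world_from_camera"]
    d=T[:3,:3]@np.array([(u-c["cx"])/c["fx"],-(v-c["cy"])/c["fy"],-1.0]); return T[:3,3],d/np.linalg.norm(d)
def plane(n,u,v,z):
    o,d=ray(n,u,v); return (o+d*(z-o[2])/d[2])[:2]
def tri(p,q):
    o1,d1=ray("top",*p); o2,d2=ray("scene",*q)
    s=np.linalg.lstsq(np.c_[d1,-d2],o2-o1,rcond=None)[0]
    a,b=o1+s[0]*d1,o2+s[1]*d2; return (a+b)/2,np.linalg.norm(a-b)
def blobs(im,lo,hi,box,amin=15):
    x0,y0,x1,y1=box; h=cv2.cvtColor(im[y0:y1,x0:x1],cv2.COLOR_RGB2HSV)
    m=cv2.inRange(h,np.array(lo),np.array(hi)); n,l,s,c=cv2.connectedComponentsWithStats(m)
    i=[k for k in range(1,n) if s[k,4]>=amin]; i.sort(key=lambda k:-s[k,4])
    return [(c[k]+[x0,y0],s[k,4],np.argwhere(l==k)[:,::-1].astype(np.float32)+[x0,y0]) for k in i]
E
python3 - <<'E'
from h import *
np.set_printoptions(precision=4,suppress=True)
t=eyes.read_camera("top"); s=eyes.read_camera("scene")
caps={"green":((45,120,40),(75,255,255),(265,215,297,250),(335,240,365,285)),
"blue":((110,120,60),(130,255,255),(255,282,285,312),(378,210,405,250)),
"red":((172,120,60),(180,255,255),(385,282,413,312),(285,162,310,200)),
"orange":((5,160,60),(15,255,255),(118,255,150,280),(483,288,512,330)),
"black":((0,0,0),(180,255,45),(260,155,290,188),(305,285,332,325))}
for k,(lo,hi,bt,bs) in caps.items():
    a=blobs(t,lo,hi,bt,8); 
    print(k,[(x[0].round(1),x[1]) for x in a][:3],[(x[0].round(1),x[1]) for x in blobs(s,lo,hi,bs,8)][:3], [plane("top",*x[0],.072) for x in a[:1]])
def yaw(p,n,z):
    r=cv2.boxPoints(cv2.minAreaRect(p.astype(np.float32))); w=np.array([plane(n,*q,z) for q in r])
    e=[w[1]-w[0],w[2]-w[1]]; L=[np.linalg.norm(x) for x in e]; i=int(np.argmax(L))
    return w.mean(0),np.arctan2(e[i][1],e[i][0])%np.pi,sorted(L)
for k,b in {"teal":(322,155,358,182),"mag":(392,225,426,254)}.items():
    for c,_,p in blobs(t,(0,0,140),(180,90,255),b,30)[:2]: print(k,c,plane("top",*c,.057),yaw(p,"top",.057))
for k,(lo,hi,b) in {"yel":((18,150,90),(35,255,255),(100,235,260,300)),"whi":((0,0,130),(180,60,255),(436,220,575,275))}.items():
    for c,_,p in blobs(t,lo,hi,b,200)[:3]: print(k,c,len(p),yaw(p,"top",.016))
cv2.imwrite("pics/c1.png",np.hstack([cv2.resize(t[220:280,x:x+140],None,fx=2.8,fy=2.8,interpolation=2) for x in (110,434)])[:,:,::-1])
E
```

```text
green [(array([279.3, 231.7]), np.int32(81))] [(array([350. , 253.7]), np.int32(96)), (array([352.3, 271.6]), np.int32(74))] [array([0.5648, 0.1113])]
blue [(array([268.3, 296.1]), np.int32(108))] [(array([389.8, 238.5]), np.int32(144)), (array([391.3, 221.5]), np.int32(103))] [array([0.4479, 0.1282])]
red [] [] []
orange [(array([129.2, 266.3]), np.int32(104)), (array([144.2, 266.8]), np.int32(56))] [(array([491.6, 318.2]), np.int32(174)), (array([497.5, 301.1]), np.int32(105))] [array([0.4964, 0.3815])]
black [(array([273. , 168.8]), np.int32(83)), (array([277.9, 180. ]), np.int32(22))] [(array([317.7, 298.8]), np.int32(60)), (array([321.9, 317.6]), np.int32(35)), (array([311.6, 312.7]), np.int32(21))] [array([0.68  , 0.1256])]
teal [339.6977 166.5698] [0.6899 0.0029] (array([0.6901, 0.0033]), np.float64(2.059072676296723), [np.float64(0.01596328084922887), np.float64(0.037666088164280256)])
mag [409.7212 237.6327] [ 0.5599 -0.129 ] (array([ 0.5599, -0.1289]), np.float64(0.9429562263023814), [np.float64(0.019007626015772713), np.float64(0.040920011319063684)])
yel [186.3638 266.3265] 3639 (array([0.4983, 0.3022]), np.float64(1.5733950541550983), [np.float64(0.06237226745648184), np.float64(0.2523376714571779)])
whi [502.042  246.9527] 3978 (array([ 0.5482, -0.3162]), np.float64(1.5024119077995446), [np.float64(0.06407716391512684), np.float64(0.2543830195743027)])
```

View pics/c1.png

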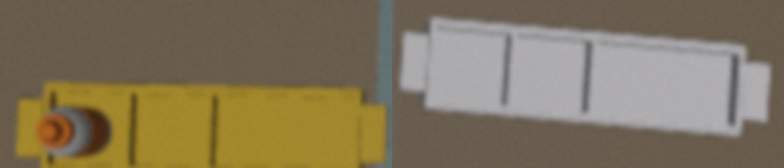

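```bash
python3 - <<'E'
from h import *
np.set_printoptions(precision=4,suppress=True)
t=eyes.read_camera("top"); s=eyes.read_camera("scene")
f=lambda im,b:[(x[0],x[1]) for x in blobs(im,(0,150,60),(6,255,255),b,8)]
a,b=f(t,(385,282,413,312)),f(s,(285,162,310,200)); print(a,b)
print("red",tri(a[0][0],min(b,key=lambda x:x[0][1])[0]),plane("top",*a[0][0],.072))
for k,p,q in (("green",(279.3,231.7),(350,253.7)),("blue",(268.3,296.1),(391.3,221.5)),("black",(273,168.8),(317.7,298.8)),("orange",(129.2,266.3),(497.5,301.1))): print(k,tri(p,q))
for c in ((474.5,246),(503.6,247),(489,246.5)): print(plane("top",*c,.016))
E
```

```text
[(array([400.061 , 297.4146]), np.int32(82))] [(array([296.4074, 172.5926]), np.int32(81)), (array([300.4853, 189.3676]), np.int32(68))]
red (array([ 0.45  , -0.111 ,  0.0659]), np.float64(0.0003839552613091469)) [ 0.4503 -0.1098]
green (array([0.5649, 0.1121, 0.0665]), np.float64(0.0009167902494265442))
blue (array([0.4476, 0.1287, 0.0659]), np.float64(0.00033393910475027833))
black (array([0.682 , 0.1264, 0.063 ]), np.float64(0.0002798605879895993))
orange (array([0.4965, 0.3829, 0.0674]), np.float64(0.0004525769125796276))
[ 0.5489 -0.2619]
[ 0.5482 -0.3182]
[ 0.5485 -0.29  ]
```

```bash
cat >> h.py <<'E'
from scipy.spatial.transform import Rotation as R
def go(x,y,z,yaw,cur=None):
    """shift and turn in tool axes from the current (or a given x,y,z,yaw) pose to the target"""
    s=robot.get_state()
    p,r=(s["position"],R.from_euler("xyz",s["ee_rot"])) if cur is None else (np.array(cur[:3]),R.from_euler("xyz",[np.pi,0,cur[3]]))
    print((r.inv().apply(np.array([x,y,z])-p)).round(4),(r.inv()*R.from_euler("xyz",[np.pi,0,yaw])).as_rotvec().round(3))
E
python3 -c "
from h import *
go(.45,-.111,.13,1.5024)"
```

```text
[ 0.4065 -0.3773  0.1012] [-1.000e-03 -0.000e+00 -1.244e+00]
```

send_rows:
  targets:
    - [[0,0.4065,-0.377,0.1,0,0,-1.244],[0,0.4065,-0.377,0.1,0,0,-1.244],[0,0.4065,-0.377,0.1,0,0,-1.244],[0,0.4065,-0.377,0.1,0,0,-1.244],[0,0.4065,-0.377,0.1,0,0,-1.244],[0,0.4065,-0.377,0.1,0,0,-1.244],[0,0.4065,-0.377,0.1,0,0,-1.244],[0,0.4065,-0.377,0.1,0,0,-1.244]]

```text
time_s: 1.1
position: [0.3648, -0.2457, 0.1602]
ee_rot: [3.141, 0.001, 1.465]
ft_force: [1.5, -1.1, 0.4]
gripper_width: 1.0
finger_force: 0.0
```

```bash
python3 -c "
from h import *
go(.45,-.111,.13,1.5024)"
```

```text
[0.143  0.0704 0.0302] [ 0.001  0.001 -0.038]
```

send_rows:
  targets:
    - [[0,0.14,0.07,0.03,0,0,-0.03],[0,0.14,0.07,0.03,0,0,-0.03],[0,0.14,0.07,0.03,0,0,-0.03],[0,0.14,0.07,0.03,0,0,-0.03],[0,0.14,0.07,0.03,0,0,-0.03],[0,0.14,0.07,0.03,0,0,-0.03]]

```text
time_s: 1.7
position: [0.4491, -0.1167, 0.1305]
ee_rot: [-3.141, 0.001, 1.489]
ft_force: [-0.3, 0.1, -0.3]
gripper_width: 1.005
finger_force: 0.0
```

```bash
python3 -c "
from h import *
go(.45,-.111,.02,1.5024)
im=eyes.read_camera('scene'); cv2.imwrite('pics/s1.png',im[80:400,80:560,::-1])"
```

```text
[0.0058 0.0005 0.1105] [-0.     0.001 -0.013]
```

View pics/s1.png

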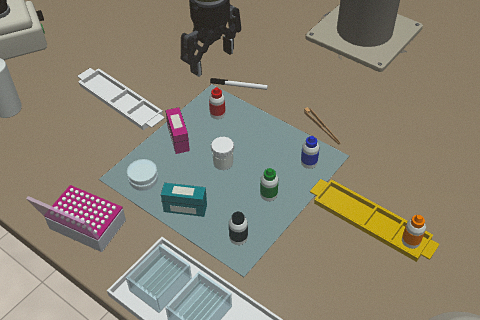

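The gripper, with its fingers at about (200,50) in the crop, hangs right above the red bottle, as expected. I'm going down to grip it.

send_rows:
  targets:
    - [[0,0.006,0.0,0.05,0,0,-0.013],[0,0.006,0.0,0.09,0,0,-0.013],[0,0.006,0.0,0.11,0,0,-0.013],[0,0.006,0.0,0.11,0,0,-0.013],[1,0.006,0.0,0.11,0,0,-0.013],[1,0.006,0.0,0.11,0,0,-0.013],[1,0.006,0.0,0.11,0,0,-0.013],[1,0.006,0.0,0.11,0,0,-0.013]]

```text
time_s: 2.55
position: [0.4512, -0.1108, 0.0221]
ee_rot: [3.139, 0.001, 1.502]
ft_force: [-1.9, -0.5, 4.0]
gripper_width: 0.383
finger_force: 59.0
```

```bash
python3 -c "
from h import *
go(.5536,-.2374,.13,1.5024)"
```

```text
[-0.1193  0.1112 -0.1074] [ 0.003  0.001 -0.001]
```

send_rows:
  targets:
    - [[1,0,0,-0.04,0,0,0],[1,0,0,-0.085,0,0,0],[1,-0.01,0.01,-0.107,0,0,0],[1,-0.04,0.04,-0.107,0,0,0],[1,-0.07,0.07,-0.107,0,0,0],[1,-0.105,0.1,-0.107,0,0,0],[1,-0.119,0.111,-0.107,0,0,0],[1,-0.119,0.111,-0.107,0,0,0]]

```text
time_s: 3.35
position: [0.5535, -0.2387, 0.1278]
ee_rot: [3.14, 0.001, 1.5]
ft_force: [-0.5, 0.1, -0.9]
gripper_width: 0.379
finger_force: 59.8
```

```bash
python3 -c "
from h import *
go(.5536,-.2374,.026,1.5024)"
```

```text
[ 1.400e-03 -1.000e-04  1.018e-01] [ 0.001  0.001 -0.002]
```

send_rows:
  targets:
    - [[1,0.001,0,0.04,0,0,0],[1,0.001,0,0.075,0,0,0],[1,0.001,0,0.09,0,0,0],[1,0.001,0,0.096,0,0,0],[1,0.001,0,0.099,0,0,0],[1,0.001,0,0.101,0,0,0],[1,0.001,0,0.101,0,0,0]]

```text
time_s: 4.05
position: [0.5535, -0.236, 0.0279]
ee_rot: [3.139, 0.001, 1.502]
ft_force: [-0.2, -0.8, -0.6]
gripper_width: 0.383
finger_force: 59.8
```

```bash
python3 -c "
from h import *
im=eyes.read_camera('scene'); im2=eyes.read_camera('top')
a=cv2.resize(im[120:240,140:300,::-1],None,fx=2.5,fy=2.5); b=cv2.resize(im2[190:310,430:590,::-1],None,fx=2.5,fy=2.5)
cv2.imwrite('pics/s2.png',np.hstack([a,b]))"
```

```text
(no output)
```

View pics/s2.png

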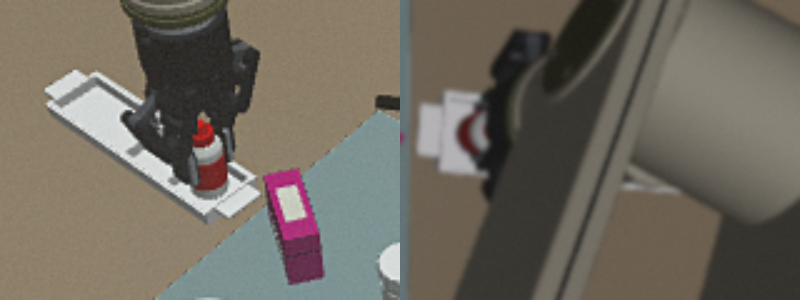

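The red bottle is over the end bay, inside the walls, in both views. I'll lower the last few millimetres, let go and rise.

send_rows:
  targets:
    - [[1,0,0,0.002,0,0,0],[1,0,0,0.003,0,0,0],[0,0,0,0.003,0,0,0],[0,0,0,0.003,0,0,0],[0,0,0,0.003,0,0,0],[0,0,0,-0.04,0,0,0],[0,0,0,-0.09,0,0,0],[0,0,0,-0.11,0,0,0]]

```text
time_s: 4.95
position: [0.5546, -0.2366, 0.1418]
ee_rot: [3.135, 0.003, 1.502]
ft_force: [0.9, -0.4, 1.9]
gripper_width: 1.0
finger_force: 0.0
```

```bash
python3 -c "
from h import *
go(.565,.112,.14,1.5024)"
```

```text
[ 0.3485 -0.0137  0.0007] [ 0.006  0.003 -0.001]
```

send_rows:
  targets:
    - [[0,0.348,-0.014,0,0,0,0],[0,0.348,-0.014,0,0,0,0],[0,0.348,-0.014,0,0,0,0],[0,0.348,-0.014,0,0,0,0],[0,0.348,-0.014,0,0,0,0],[0,0.348,-0.014,0,0,0,0],[0,0.348,-0.014,0,0,0,0],[0,0.348,-0.014,0,0,0,0]]

```text
time_s: 5.75
position: [0.5618, 0.1184, 0.1363]
ee_rot: [-3.142, -0.002, 1.507]
ft_force: [-0.6, -0.7, 0.4]
gripper_width: 0.999
finger_force: 0.0
```

```bash
python3 -c "
from h import *
np.set_printoptions(precision=4,suppress=True)
go(.565,.112,.021,1.5024)
t=eyes.read_camera('top');s=eyes.read_camera('scene')
a=blobs(t,(0,150,60),(6,255,255),(435,220,480,270),8);b=blobs(s,(0,150,60),(6,255,255),(200,150,250,210),8)
print([(x[0],x[1]) for x in a+b]); b.sort(key=lambda x:x[0][1]); print(tri(a[0][0],b[0][0]))"
```

```text
[-0.0065  0.0036  0.1153] [-0.    -0.002  0.005]
[(array([469.1939, 242.0408]), np.int32(98)), (array([454.7, 243.9]), np.int32(10)), (array([220.7195, 174.1098]), np.int32(82)), (array([225.9268, 190.6829]), np.int32(82))]
(array([ 0.5532, -0.2355,  0.0684]), np.float64(0.00021147029984860767))
```

The red bottle measures (0.553,−0.2355), within 2 mm of its bay centre. Next is green.

send_rows:
  targets:
    - [[0,-0.0065,0.0035,0.05,0,0,0.005],[0,-0.0065,0.0035,0.09,0,0,0.005],[0,-0.0065,0.0035,0.115,0,0,0.005],[0,-0.0065,0.0035,0.115,0,0,0.005],[1,-0.0065,0.0035,0.115,0,0,0.005],[1,-0.0065,0.0035,0.115,0,0,0.005],[1,-0.0065,0.0035,0.115,0,0,0.005],[1,-0.0065,0.0035,0.115,0,0,0.005]]

```text
time_s: 6.65
position: [0.5672, 0.106, 0.0237]
ee_rot: [3.138, -0.001, 1.497]
ft_force: [-0.1, 1.0, 0.5]
gripper_width: 0.381
finger_force: 59.3
```

```bash
python3 -c "
from h import *
go(.5498,-.292,.14,1.5024)"
```

```text
[-0.3981  0.0125 -0.1165] [ 0.004 -0.001 -0.006]
```

send_rows:
  targets:
    - [[1,0,0,-0.04,0,0,0],[1,0,0,-0.085,0,0,0],[1,-0.02,0,-0.116,0,0,0],[1,-0.07,0,-0.116,0,0,0],[1,-0.12,0.004,-0.116,0,0,0],[1,-0.17,0.006,-0.116,0,0,0],[1,-0.22,0.008,-0.116,0,0,0],[1,-0.27,0.01,-0.116,0,0,0]]

```text
time_s: 7.45
position: [0.5556, -0.1658, 0.1386]
ee_rot: [3.14, 0.001, 1.497]
ft_force: [0.5, 0.3, -0.4]
gripper_width: 0.382
finger_force: 59.6
```

```bash
python3 -c "
from h import *
go(.5498,-.298,.14,1.5024)"
```

```text
[-0.1323  0.004  -0.0013] [ 0.002  0.001 -0.005]
```

send_rows:
  targets:
    - [[1,-0.04,0.002,0,0,0,-0.005],[1,-0.08,0.003,0,0,0,-0.005],[1,-0.115,0.004,0,0,0,-0.005],[1,-0.131,0.004,0,0,0,-0.005],[1,-0.131,0.004,0,0,0,-0.005],[1,-0.131,0.004,0,0,0,-0.005]]

```text
time_s: 8.05
position: [0.5499, -0.294, 0.1375]
ee_rot: [3.141, -0.001, 1.502]
ft_force: [0.7, 0.9, -1.4]
gripper_width: 0.377
finger_force: 59.6
```

```bash
python3 -c "
from h import *
np.set_printoptions(precision=4,suppress=True)
go(.5498,-.298,.028,1.5024)
im=eyes.read_camera('scene')
a=blobs(im,(45,120,40),(75,255,255),(120,60,280,200),8); print([(x[0],x[1]) for x in a]); c=min(a[:2],key=lambda x:x[0][1])[0]
print(plane('scene',*c,.0645+.14-.0237))"
```

```text
[-0.004   0.0001  0.1095] [ 0.    -0.001 -0.001]
[(array([200.9652, 139.9565]), np.int32(115)), (array([195.2062, 122.1031]), np.int32(97))]
[ 0.5514 -0.2883]
```

send_rows:
  targets:
    - [[1,-0.002,0,0.04,0,0,0],[1,-0.002,0,0.08,0,0,0],[1,-0.002,0,0.098,0,0,0],[1,-0.002,0,0.104,0,0,0],[1,-0.002,0,0.107,0,0,0],[1,-0.002,0,0.109,0,0,0],[1,-0.002,0,0.109,0,0,0]]

```text
time_s: 8.8
position: [0.5508, -0.297, 0.0299]
ee_rot: [3.139, 0.001, 1.502]
ft_force: [-0.4, -0.4, 0.2]
gripper_width: 0.382
finger_force: 59.7
```

```bash
python3 -c "
from h import *
im=eyes.read_camera('scene')
cv2.imwrite('pics/s3.png',cv2.resize(im[110:230,140:300,::-1],None,fx=3,fy=3))"
```

```text
(no output)
```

View pics/s3.png

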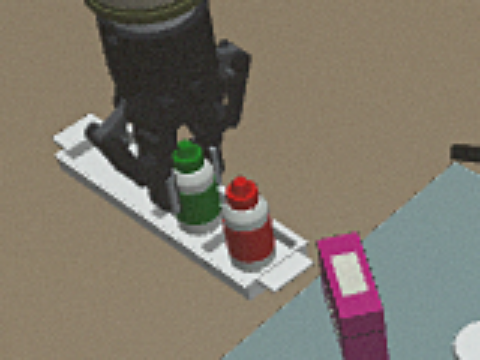

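Green is in the middle bay beside red. Its underside is still about 4 mm up, so I'll lower it, release and rise.

send_rows:
  targets:
    - [[1,0,0,0.003,0,0,0],[1,0,0,0.0045,0,0,0],[1,0,0,0.0045,0,0,0],[0,0,0,0.0045,0,0,0],[0,0,0,0.0045,0,0,0],[0,0,0,0.0045,0,0,0],[0,0,0,-0.04,0,0,0],[0,0,0,-0.09,0,0,0]]

```text
time_s: 9.65
position: [0.5473, -0.2953, 0.1159]
ee_rot: [-3.135, -0.003, 1.502]
ft_force: [0.7, -0.1, 1.3]
gripper_width: 0.998
finger_force: 0.0
```

```bash
python3 -c "
from h import *
go(.69,.003,.14,2.059)"
```

```text
[ 0.3075  0.1216 -0.0238] [-0.005 -0.005 -0.557]
```

send_rows:
  targets:
    - [[0.3,0.05,0.02,-0.024,0,0,-0.1],[0.3,0.1,0.04,-0.024,0,0,-0.2],[0.3,0.145,0.06,-0.024,0,0,-0.3],[0.3,0.19,0.08,-0.024,0,0,-0.4],[0.3,0.235,0.095,-0.024,0,0,-0.5],[0.3,0.28,0.11,-0.024,0,0,-0.557],[0.3,0.3075,0.1215,-0.024,0,0,-0.557],[0.3,0.3075,0.1215,-0.024,0,0,-0.557]]

```text
time_s: 10.45
position: [0.6931, 0.007, 0.1418]
ee_rot: [3.141, -0.001, 2.064]
ft_force: [-0.5, -0.2, 0.0]
gripper_width: 0.699
finger_force: 0.0
```

```bash
python3 -c "
from h import *
np.set_printoptions(precision=4,suppress=True)
go(.69,.003,.026,2.059)
t=eyes.read_camera('scene'); 
a=[x for x in blobs(t,(45,120,40),(75,255,255),(180,130,260,200),8)]; print([x[0] for x in a]); print(plane('scene',*min(a[:2],key=lambda x:x[0][1])[0],.0685))
for c,n,p in blobs(t,(0,0,140),(180,90,255),(240,260,290,285),30)[:2]: print(c,n,plane('scene',*c,.057))"
```

```text
[-0.0022 -0.0047  0.1158] [ 0.001 -0.001  0.005]
[array([202.5732, 163.0488]), array([208.4545, 179.4675])]
[ 0.5514 -0.2916]
[270.5949 264.8449] 316 [0.6706 0.0051]
[262.6048 270.2754] 167 [0.6896 0.0017]
```

Green measures (0.551,−0.292), on its bay centre, and the teal label reads (0.690,0.002). Going down on teal.

send_rows:
  targets:
    - [[0.3,-0.002,-0.0045,0,0,0,0.005],[0.3,-0.002,-0.0045,0.04,0,0,0.005],[0.3,-0.002,-0.0045,0.08,0,0,0.005],[0.3,-0.002,-0.0045,0.116,0,0,0.005],[1,-0.002,-0.0045,0.116,0,0,0.005],[1,-0.002,-0.0045,0.116,0,0,0.005],[1,-0.002,-0.0045,0.116,0,0,0.005],[1,-0.002,-0.0045,0.116,0,0,0.005]]

```text
time_s: 11.3
position: [0.6909, -0.0028, 0.0294]
ee_rot: [3.138, 0.002, 2.053]
ft_force: [0.5, 0.5, -1.9]
gripper_width: 0.341
finger_force: 61.7
```

```bash
python3 -c "
from h import *
go(.5444,-.371,.14,1.5024)"
```

```text
[-0.2584 -0.3002 -0.111 ] [0.004 0.001 0.551]
```

```bash
python3 -c "
from h import *
go(.5444,-.3755,.14,1.5024)"
```

```text
[-0.2624 -0.3023 -0.111 ] [0.004 0.001 0.551]
```

send_rows:
  targets:
    - [[1,0,0,-0.04,0,0,0],[1,0,0,-0.085,0,0,0],[1,-0.02,-0.02,-0.111,0,0,0.05],[1,-0.05,-0.055,-0.111,0,0,0.15],[1,-0.08,-0.09,-0.111,0,0,0.25],[1,-0.11,-0.125,-0.111,0,0,0.35],[1,-0.14,-0.16,-0.111,0,0,0.45],[1,-0.17,-0.195,-0.111,0,0,0.55]]

```text
time_s: 12.1
position: [0.5952, -0.2453, 0.1395]
ee_rot: [3.139, 0.001, 1.5]
ft_force: [0.4, -0.0, -2.4]
gripper_width: 0.34
finger_force: 62.0
```

```bash
python3 -c "
from h import *
go(.5444,-.3755,.14,1.5024)"
```

```text
[-0.1335 -0.0414 -0.0004] [ 0.003  0.001 -0.002]
```

send_rows:
  targets:
    - [[1,-0.04,-0.013,0,0,0,0],[1,-0.08,-0.026,0,0,0,0],[1,-0.115,-0.036,0,0,0,0],[1,-0.132,-0.041,0,0,0,0],[1,-0.132,-0.041,0,0,0,0],[1,-0.132,-0.041,0,0,0,0],[1,-0.132,-0.041,0,0,0,0]]

```text
time_s: 12.8
position: [0.5463, -0.3711, 0.1378]
ee_rot: [3.141, -0.0, 1.505]
ft_force: [0.1, 0.8, -1.9]
gripper_width: 0.339
finger_force: 62.0
```

```bash
python3 -c "
from h import *
go(.5444,-.3755,.034,1.5024)"
```

```text
[-0.0045 -0.0017  0.1038] [ 0.001 -0.     0.003]
```

send_rows:
  targets:
    - [[1,-0.003,-0.0015,0.03,0,0,0.002],[1,-0.003,-0.0015,0.06,0,0,0.002],[1,-0.003,-0.0015,0.08,0,0,0.002],[1,-0.003,-0.0015,0.093,0,0,0.002],[1,-0.003,-0.0015,0.099,0,0,0.002],[1,-0.003,-0.0015,0.103,0,0,0.002],[1,-0.003,-0.0015,0.103,0,0,0.002]]

```text
time_s: 13.5
position: [0.5444, -0.3752, 0.0349]
ee_rot: [3.141, 0.0, 1.502]
ft_force: [-0.2, -0.6, -1.6]
gripper_width: 0.339
finger_force: 62.1
```

```bash
python3 -c "
from h import *
im=eyes.read_camera('scene')
cv2.imwrite('pics/s4.png',cv2.resize(im[90:220,120:280,::-1],None,fx=3,fy=3))"
```

```text
(no output)
```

View pics/s4.png

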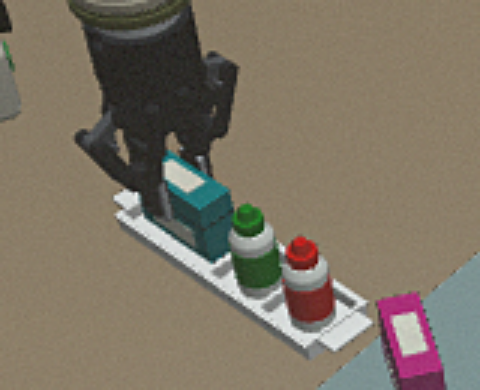

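The teal pack stands inside the long bay, about 3.5 mm above the floor. Lower, release, rise.

send_rows:
  targets:
    - [[1,0,0,0.002,0,0,0],[1,0,0,0.0035,0,0,0],[1,0,0,0.0035,0,0,0],[0,0,0,0.0035,0,0,0],[0,0,0,0.0035,0,0,0],[0,0,0,0.0035,0,0,0],[0,0,0,-0.04,0,0,0],[0,0,0,-0.09,0,0,0]]

```text
time_s: 14.35
position: [0.5419, -0.3736, 0.1221]
ee_rot: [-3.136, -0.004, 1.502]
ft_force: [1.9, -1.5, 1.0]
gripper_width: 0.996
finger_force: 0.0
```

```bash
python3 -c "
from h import *
go(.56,-.129,.14,.943)"
```

```text
[ 0.2454  0.0011 -0.017 ] [-0.006 -0.002  0.559]
```

send_rows:
  targets:
    - [[0.2,0.045,0,-0.015,0,0,0.1],[0.2,0.09,0,-0.015,0,0,0.2],[0.2,0.135,0,-0.015,0,0,0.3],[0.2,0.18,0,-0.015,0,0,0.4],[0.2,0.22,0,-0.015,0,0,0.5],[0.2,0.244,0,-0.015,0,0,0.559],[0.2,0.244,0,-0.015,0,0,0.559],[0.2,0.244,0,-0.015,0,0,0.559]]

```text
time_s: 15.15
position: [0.5609, -0.1315, 0.1396]
ee_rot: [3.141, 0.0, 0.945]
ft_force: [0.1, -1.0, 1.0]
gripper_width: 0.796
finger_force: 0.0
```

```bash
python3 -c "
from h import *
np.set_printoptions(precision=4,suppress=True)
t=eyes.read_camera('scene')
for c,n,p in blobs(t,(0,0,140),(180,70,255),(245,188,268,212),30)[:2]: print(c,n,plane('scene',*c,.057))
for c,n,p in blobs(t,(80,80,40),(100,255,255),(140,120,210,190),30)[:2]: print('teal',c,n)
go(.56,-.129,.026,.943)"
```

```text
[255.8727 200.8636] 110 [ 0.5602 -0.1303]
[264.8265 195.7959] 98 [ 0.5377 -0.1252]
teal [182.9047 158.6247] 493
[ 0.0022 -0.0026  0.1136] [0.001 0.    0.001]
```

send_rows:
  targets:
    - [[0.2,0.001,-0.001,0,0,0,0],[0.2,0.001,-0.001,0.04,0,0,0],[0.2,0.001,-0.001,0.08,0,0,0],[0.2,0.001,-0.001,0.113,0,0,0],[1,0.001,-0.001,0.113,0,0,0],[1,0.001,-0.001,0.113,0,0,0],[1,0.001,-0.001,0.113,0,0,0],[1,0.001,-0.001,0.113,0,0,0]]

```text
time_s: 16.0
position: [0.5622, -0.1312, 0.0288]
ee_rot: [3.138, -0.001, 0.943]
ft_force: [0.1, -0.3, -1.6]
gripper_width: 0.342
finger_force: 60.6
```

```bash
python3 -c "
from h import *
go(.4984,.2462,.14,1.573)"
```

```text
[ 0.268  -0.273  -0.1119] [ 0.004  0.    -0.63 ]
```

send_rows:
  targets:
    - [[1,0,0,-0.04,0,0,0],[1,0,0,-0.085,0,0,0],[1,0.02,-0.02,-0.112,0,0,-0.07],[1,0.05,-0.05,-0.112,0,0,-0.18],[1,0.083,-0.085,-0.112,0,0,-0.29],[1,0.116,-0.12,-0.112,0,0,-0.4],[1,0.15,-0.152,-0.112,0,0,-0.51],[1,0.185,-0.188,-0.112,0,0,-0.63]]

```text
time_s: 16.8
position: [0.5175, 0.1313, 0.1403]
ee_rot: [3.138, -0.0, 1.577]
ft_force: [0.3, 0.8, -0.9]
gripper_width: 0.341
finger_force: 60.8
```

```bash
python3 -c "
from h import *
go(.4984,.2462,.14,1.573)"
```

```text
[ 0.115  -0.0184  0.0003] [ 0.003 -0.     0.004]
```

send_rows:
  targets:
    - [[1,0.04,-0.007,0,0,0,0.003],[1,0.08,-0.013,0,0,0,0.003],[1,0.105,-0.017,0,0,0,0.003],[1,0.115,-0.018,0,0,0,0.003],[1,0.115,-0.018,0,0,0,0.003],[1,0.115,-0.018,0,0,0,0.003],[1,0.115,-0.018,0,0,0,0.003],[1,0.115,-0.018,0,0,0,0.003]]

```text
time_s: 17.6
position: [0.4992, 0.2433, 0.1384]
ee_rot: [3.142, 0.0, 1.568]
ft_force: [-0.3, 0.4, -1.2]
gripper_width: 0.34
finger_force: 60.8
```

```bash
python3 -c "
from h import *
go(.4984,.2462,.034,1.573)"
```

```text
[ 0.0029 -0.0008  0.1044] [ 0.     0.    -0.005]
```

send_rows:
  targets:
    - [[1,0.002,-0.001,0.03,0,0,-0.004],[1,0.002,-0.001,0.06,0,0,-0.004],[1,0.002,-0.001,0.08,0,0,-0.004],[1,0.002,-0.001,0.093,0,0,-0.004],[1,0.002,-0.001,0.099,0,0,-0.004],[1,0.002,-0.001,0.103,0,0,-0.004],[1,0.002,-0.001,0.103,0,0,-0.004]]

```text
time_s: 18.3
position: [0.4983, 0.2466, 0.0357]
ee_rot: [3.141, -0.0, 1.574]
ft_force: [-0.2, -0.1, -1.8]
gripper_width: 0.344
finger_force: 60.9
```

```bash
python3 -c "
from h import *
im=eyes.read_camera('scene')
cv2.imwrite('pics/s5.png',cv2.resize(im[190:350,360:550,::-1],None,fx=3,fy=3))"
```

```text
(no output)
```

View pics/s5.png

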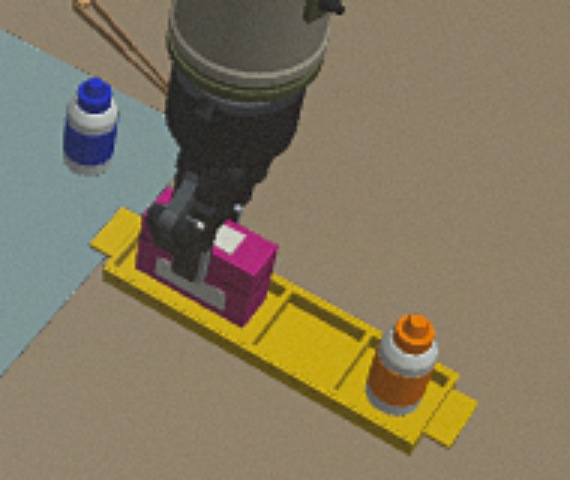

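The magenta pack stands inside the yellow long bay with about 5 mm to go. Lower, release, rise.

send_rows:
  targets:
    - [[1,0,0,0.003,0,0,0],[1,0,0,0.005,0,0,0],[1,0,0,0.005,0,0,0],[0,0,0,0.005,0,0,0],[0,0,0,0.005,0,0,0],[0,0,0,0.005,0,0,0],[0,0,0,-0.04,0,0,0],[0,0,0,-0.09,0,0,0]]

```text
time_s: 19.15
position: [0.4956, 0.2457, 0.1238]
ee_rot: [-3.136, 0.002, 1.574]
ft_force: [1.8, -1.0, 0.5]
gripper_width: 1.004
finger_force: 0.0
```

```bash
python3 -c "
from h import *
go(.448,.1285,.14,1.573)"
```

```text
[-0.1171 -0.048  -0.0157] [-0.006  0.002  0.001]
```

send_rows:
  targets:
    - [[0,-0.04,-0.017,-0.014,0,0,0],[0,-0.08,-0.034,-0.014,0,0,0],[0,-0.118,-0.05,-0.014,0,0,0],[0,-0.118,-0.05,-0.014,0,0,0],[0,-0.118,-0.05,-0.014,0,0,0],[0,-0.118,-0.05,-0.014,0,0,0],[0,-0.118,-0.05,-0.014,0,0,0]]

```text
time_s: 19.85
position: [0.4486, 0.1292, 0.1394]
ee_rot: [3.141, -0.0, 1.575]
ft_force: [0.0, 1.0, -0.3]
gripper_width: 1.0
finger_force: 0.0
```

```bash
python3 -c "
from h import *
np.set_printoptions(precision=4,suppress=True)
go(.448,.1285,.021,1.573)"
```

```text
[-0.0008 -0.0006  0.1184] [ 0.    -0.     0.002]
```

send_rows:
  targets:
    - [[0,0,0,0.05,0,0,0],[0,0,0,0.095,0,0,0],[0,0,0,0.118,0,0,0],[0,0,0,0.118,0,0,0],[1,0,0,0.118,0,0,0],[1,0,0,0.118,0,0,0],[1,0,0,0.118,0,0,0],[1,0,0,0.118,0,0,0]]

```text
time_s: 20.65
position: [0.4499, 0.1288, 0.0233]
ee_rot: [3.138, -0.001, 1.574]
ft_force: [-0.4, -0.5, 3.5]
gripper_width: 0.382
finger_force: 59.1
```

```bash
python3 -c "
from h import *
go(.4982,.3245,.14,1.573)"
```

```text
[ 0.1956  0.0493 -0.1164] [ 0.003 -0.001  0.001]
```

send_rows:
  targets:
    - [[1,0,0,-0.04,0,0,0],[1,0,0,-0.085,0,0,0],[1,0.01,0.002,-0.117,0,0,0],[1,0.05,0.012,-0.117,0,0,0],[1,0.095,0.024,-0.117,0,0,0],[1,0.14,0.035,-0.117,0,0,0],[1,0.18,0.045,-0.117,0,0,0],[1,0.1955,0.049,-0.117,0,0,0]]

```text
time_s: 21.45
position: [0.4971, 0.3277, 0.1393]
ee_rot: [3.14, -0.002, 1.576]
ft_force: [-0.4, -1.2, -0.9]
gripper_width: 0.383
finger_force: 59.7
```

send_rows:
  targets:
    - [[1,0,0,0,0,0,0],[1,0,0,0,0,0,0],[1,0,0,0,0,0,0]]

```text
time_s: 21.75
position: [0.4966, 0.323, 0.1385]
ee_rot: [3.141, 0.0, 1.573]
ft_force: [-0.3, -0.2, -0.8]
gripper_width: 0.38
finger_force: 59.7
```

```bash
python3 -c "
from h import *
go(.4982,.3245,.027,1.573)"
```

```text
[0.0015 0.0016 0.1115] [0. 0. 0.]
```

send_rows:
  targets:
    - [[1,0.001,0.001,0.04,0,0,0],[1,0.001,0.001,0.075,0,0,0],[1,0.001,0.001,0.095,0,0,0],[1,0.001,0.001,0.105,0,0,0],[1,0.001,0.001,0.109,0,0,0],[1,0.001,0.001,0.111,0,0,0],[1,0.001,0.001,0.111,0,0,0]]

```text
time_s: 22.45
position: [0.4985, 0.3253, 0.0286]
ee_rot: [3.14, -0.001, 1.574]
ft_force: [-0.5, 0.1, -0.8]
gripper_width: 0.379
finger_force: 59.7
```

```bash
python3 -c "
from h import *
im=eyes.read_camera('scene')
cv2.imwrite('pics/s6.png',cv2.resize(im[190:350,360:550,::-1],None,fx=3,fy=3))"
```

```text
(no output)
```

View pics/s6.png

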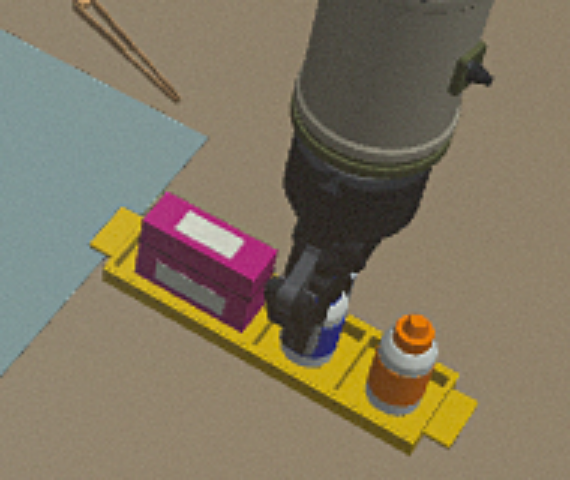

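The blue bottle is in the middle bay, with magenta and orange standing well. Lower 3 mm, release, rise.

send_rows:
  targets:
    - [[1,0,0,0.002,0,0,0],[1,0,0,0.0035,0,0,0],[1,0,0,0.0035,0,0,0],[0,0,0,0.0035,0,0,0],[0,0,0,0.0035,0,0,0],[0,0,0,0.0035,0,0,0],[0,0,0,-0.04,0,0,0],[0,0,0,-0.09,0,0,0]]

```text
time_s: 23.3
position: [0.4952, 0.3238, 0.115]
ee_rot: [-3.136, 0.003, 1.574]
ft_force: [0.9, 0.5, 0.6]
gripper_width: 1.002
finger_force: 0.0
```

send_rows:
  targets:
    - [[0,0,-0.04,-0.04,0,0,0],[0,0,-0.08,-0.08,0,0,0],[0,0,-0.11,-0.1,0,0,0],[0,0,-0.11,-0.1,0,0,0],[0,0,-0.11,-0.1,0,0,0],[0,0,-0.11,-0.1,0,0,0],[0,0,-0.11,-0.1,0,0,0]]

```text
time_s: 24.0
position: [0.3876, 0.3241, 0.2155]
ee_rot: [-3.139, 0.002, 1.573]
ft_force: [0.4, -0.3, -0.2]
gripper_width: 0.999
finger_force: 0.0
```

```bash
python3 -c "
from h import *
np.set_printoptions(precision=4,suppress=True)
im=eyes.read_camera('scene'); cv2.imwrite('pics/s7.png',im[80:400,80:560,::-1])
a=blobs(im,(110,120,60),(130,255,255),(430,230,500,320),8); print([(x[0],x[1]) for x in a]); print(plane('scene',*min(a[:2],key=lambda x:x[0][1])[0],.068))
for b in ((400,250,460,300),(155,130,215,180)):
  for c,n,p in blobs(im,(0,0,140),(180,80,255),b,30)[:3]: print(c,n,plane('scene',*c,.059))"
```

```text
[(array([463.8088, 303.2868]), np.int32(136)), (array([467.746, 285.873]), np.int32(126))]
[0.499  0.3253]
[437.7359 259.1461] 746 [0.4705 0.2482]
[429.5494 267.8025] 162 [0.4977 0.2467]
[406.8788 295.1591] 132 [0.5764 0.2469]
[191.427  143.3194] 623 [ 0.5121 -0.3685]
[168.5266 169.3935] 338 [ 0.6041 -0.3452]
[180.0816 150.3673] 98 [ 0.5447 -0.3713]
```

View pics/s7.png

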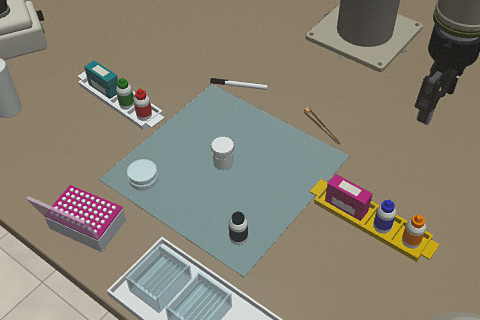

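Every thing stands in its bay within about 2 mm: teal (0.5447,−0.3713), magenta (0.4977,0.2467), blue (0.499,0.3253). The black bottle is untouched and the arm is clear.

```bash
python3 -c "
from station import robot
print(robot.job_done())"
```

```text
the job is handed in; nothing more can be done
None
```

Both kits are complete and handed in at about 24 s of the 120 s allowed; each placed item measured within about 2 mm of its bay centre, the orange and black bottles were left where they stood, and the hand-in returned no verdict.

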